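# Slide the tube carrier into its notch and latch it

## Task

Push the carrier board with the orange tube rack along its rails towards the yellow latch until you feel it drop into the locating notches, and do not push it past them. Then swing the yellow latch fully round, across the front of the dropped board, to lock it. Do it all by pushing with the fingertips: lift nothing, leave the tubes in the rack, and leave the other things on the bench where they are.

Things in the scene. Friction and masses are not known exactly. Their poses are not given: they have to be found in the camera images.
- station: Fixed guide: aluminium base, two steel rails, blue side walls; 255 long, 110 wide, 40 high. Origin on the bench, under the carrier's seated centre. x runs along the rails in the pushing direction (to the robot's right, up to 0.35 rad either way), y away from the robot, z up. Rails: x -170 to 85, at y +-32, tops 30 high. Walls at |y| 47 to 53, 40 high: 2 mm play each side of the board.
- notch (a point): Where the carrier's origin lies when seated: station x 0, y 0, 30 above the bench, axes as the station's. Both rails have notches 16 long and 7 deep, centred 50 before and 50 after this point; their upright walls stop a board that has dropped.
- carrier: Loose grey board, 120 (x) x 90 x 12, about 350 g (0.7 to 1.4 times), with an orange tube rack 84 x 86 x 36 high on its rear part; the front 36 is a bare lip. Origin: centre of the board's underside, axes as the station's. Two cross feet, 6 high and 12 long, at x +-50 ride on the rails: origin 36 above the bench sliding, 30 when dropped (play 2 mm either way). Starts at station x -85 to -45.
- push_face (a point): Middle of the upright flat rear face of board and rack, at carrier x -60, y 0, z 12. The face is 86 wide and 48 high (carrier z 0 to 48). Pushing it slides the carrier. Capped tubes stand up to 12 above the rack.
- latch (a joint): Angle of the yellow latch bar (rad), clockwise from above: 0 open, bar along station x, pointing past the rails' end; 1.57 end stop, bar across the lip of the dropped board, pointing to the robot. Starts 0 to 0.35. Light friction (0.6 N at the post), stays where left. Bar 16 wide, from 45 to 57 above the bench, end 80 from the pivot; clears a dropped board by 3, is blocked by one not dropped.
- latch_pivot (a point): Pivot axis of the latch at the bar's top, 57 above the bench; at station x = 48, y = 68.
- latch_post (a point): Centre of the top of the black post on the latch bar: diameter 12, standing 30 above the bar (height 57 to 87 above the bench), 68 from the pivot. Made to be pushed by a fingertip.
- tube_a: Loose blue-capped tube, diameter 13 at the cap, 44 tall, standing in a well of the orange rack, 12 showing. Origin at its foot, 16 above the carrier's origin.
- tube_b: Loose red-capped tube, the same, in another well.
- buffer_bottle: White bottle with blue cap, diameter 48, about 100 tall, upright on the far side of the station, beside the rails' starting end; origin at its foot. Leave alone.
- timer: White timer lying flat, 60 x 62 x 18, on the robot's side of the station. Origin under its centre. Leave alone.
- pipette: Pipette lying on the right of the bench, about 245 long, 26 high. Origin on the bench under its body. Leave alone.
- yellow_rack: Yellow tube rack 90 x 200 x 54 high, on the left. Origin under its centre. Leave alone.
- green_rack: Green tube rack 90 x 200 x 54 high, at the back. Origin under its centre. Leave alone.
- tip_jar: Glass jar with blue lid, diameter 72, 110 tall, at the back. Origin under its centre. Leave alone.
There are look-alikes about, which are no part of the job. What is shaped like the carrier but green, purple or turquoise is not meant.

How it is judged:
On the way, in this order (a step that is already met when the one before it is completed fails the run):
1. the carrier has dropped into the notches, the latch still open (x of carrier in the frame of station between -0.005 and 0.005 m and z of carrier in the frame of station between 0.027 and 0.032 m and angle between carrier's own z axis and vertical below 0.03 rad and angle between the x axis of carrier and the x axis of station, either way round below 0.06 rad and value of joint latch below 0.7 rad), for 0.2 s.
2. the latch is swung fully across the dropped carrier (x of carrier in the frame of station between -0.005 and 0.005 m and z of carrier in the frame of station between 0.027 and 0.032 m and angle between carrier's own z axis and vertical below 0.03 rad and angle between the x axis of carrier and the x axis of station, either way round below 0.06 rad and value of joint latch above 1.42 rad), for 0.2 s.
At the end, for the whole second after the job is handed in: The carrier rests level in the notches (underside 27 to 32 mm above the bench, within 5 mm of the notch position along the rails), still, the latch is within 0.15 rad of its closed stop, both loose tubes stand in their wells and no other thing has moved more than 25 mm (all of step 2 and linear speed of carrier below 0.01 m/s and z of each of tube_a, tube_b in the frame of carrier below 0.022 m and distance of each of buffer_bottle, timer, pipette, yellow_rack, green_rack, tip_jar from where it was at the start of the episode below 0.025 m); the robot touches nothing.
It fails at once if the carrier is lifted off its rails (10 mm above its sliding height) (z of carrier in the frame of station above 0.046 m).
It fails at once if the carrier is pushed more than 12 mm past the notches (x of carrier in the frame of station above 0.012 m).
It fails at once if a tube is pulled up out of the rack (z of any of tube_a, tube_b in the frame of carrier above 0.03 m).
It fails at once if another thing on the bench is moved more than 25 mm (distance of any of buffer_bottle, timer, pipette, yellow_rack, green_rack, tip_jar from where it was at the start of the episode above 0.025 m).
It also fails if it takes over 48 s, if anything falls off the work surface, if the arm or the gripper's body presses on something with over 40 N, if the wrist force passes 120 N, or if a joint passes its speed limit or range.

## Robot

A 6-joint arm with a two-finger parallel gripper is mounted at the origin on the work surface. World frame = base frame: x ahead of the robot, y to its left, z up, the work surface at z = 0. Lengths are in m, angles in rad, forces in N, time in s.
With the tool pointing down it reaches from about 0.425 to 0.95 m from the base axis. Payload 3.5 kg.
Tool frame: the origin (TCP) lies on the mounting face of the last link; the fingertips stand 173 mm ahead of it and the grasp point (between the pads) lies 155 mm ahead of it; z points along the fingers, y is the line along which they close (so a half turn about z gives the same grasp; the last joint's range is limited). The gripper opens to 85 mm and grips with 20 to 120 N. Pads are 22 mm wide; open, the fingers measure 114 mm over their backs; the gripper's body (76 mm by 85 mm) begins 54 mm behind the grasp point. The pads swing forward as they close: fully open they stand 13 mm farther back than shut.
Start: joints at [-1.31, 0.286, 1.577, -0, 1.279, -0.15], TCP at [0.27, -0.619, 0.405] pointing down, gripper open.
Joint ranges: [-2.77, 2.77], [-0.9, 2.22], [0.21, 2.48], [-1.53, 4.67], [0.24, 2.81], [-2.84, 2.84]. Speed limits (rad/s): [2.79, 2.79, 3.14, 3.14, 3.14, 3.14].

## Interface

Orientations are given as a rotation vector (axis times angle).
In Python, from rig import * gives the robot as it stands.
- The arm moves only by the tool play_rows, never from a script. Its argument "increments" is a list of rows, each a list of 2 entries, a list of its own where there are three numbers: the shift along the tool's x, y, z in mm, then the turn about the tool's z in degrees. In form: [[[dx, dy, dz], turn], ...]. A call has 1 to 8 rows; each row is the pose to reach, as a shift and turn from the pose commanded when the call began, along the tool's axes at that moment; what a row does not reach only later rows make up. A row lasts 1/12 s, in which the tool goes at most 41.7 mm and 7.16 degrees, less where a joint would pass 70% of its speed; a pose out of reach is approached as far as the arm can. A call with a gripper value outside its range is refused whole. "gripper" is the opening, from 0 (shut) to 1 (fully open), set as the call begins (left out, the last holds). The fingers move at their own pace and stop on an object; "grip_force" is the grip in N (left out, the last holds). Time passes only in rows, so rows that repeat a pose let the fingers close. It gives the time, the measured TCP pose, the force, the opening and the grip force at its end, in the units of the state.
- state(): the state, without advancing time (a new reading comes with each control period).
- get_image(name): name is "scene" or "top"; returns the picture (420x560x3 uint8, red, green, blue); there is no depth.
- get_calibration(name): a dict with "intrinsics" (3x3 intrinsics, pixels), "dist" ([k1, k2, p1, p2, k3] as OpenCV has them; the pictures are not rectified), "rvec" (rotation vector, rad) and "tvec" (3), from world to camera coordinates, as OpenCV has them. Camera axes: x right, y down, z forward; pixel columns grow to the right and rows downward; lengths in m; the calibration is good to about 2 mm. A picture is of the moment at which its call begins. get_calibration takes no time and is no camera call.
- close_job(): hands the job in; it is judged then, once.
The state is a dict: "t": time; "joint_pos": joint angles; "joint_velocities": joint speeds; "tau": joint torques, N m; "tool_pos": TCP position; "orientation": TCP orientation; "force": force on the tool from outside, world axes, zero at the start; "wrist_torque": the same for the moment, N m; "opening": finger opening in m; "finger_force": force on a finger pad.
Only numpy, scipy, OpenCV 4.12 (cv2) and the standard library are available. Lean on these libraries where they do the work, as an engineer would, in place of code of your own. Each camera call takes 0.05 s, during which the arm holds its last target. There are 200 camera calls.

## Working session

There is one attempt and no reset: what is moved stays moved. The work goes in short steps, Python scripts to look and compute and a tool call to move; the robot and the scene stay as the last step left them, time stands still between calls to the robot, and variables do not carry over. Pictures are saved under pics/ and viewed, at most 10 in all, crops included, and the job is handed in when it is done.

Besides the shell and the picture viewer there is one more tool, called after "Emit:" as name(argument=value, ...) on one line, values as JSON. play_rows: Moves the arm, as the interface text tells. Its arguments: {"type":"object","properties":{"increments":{"type":"array","items":{"type":"array"}},"gripper":{"type":"number"},"grip_force":{"type":"number"}},"required":["increments"]}

```bash
mkdir -p pics; python3 - <<'E'
from rig import *
import cv2
for n in ("scene","top"):
    im=get_image(n); cv2.imwrite(f"pics/{n}0.png",cv2.cvtColor(im,cv2.COLOR_RGB2BGR)); print(n,get_calibration(n))
s=state();print(s)
E
```

```text
scene {'intrinsics': array([[400.89441631,   0.        , 273.73368648],
       [  0.        , 400.89441631, 200.21232196],
       [  0.        ,   0.        ,   1.        ]]), 'dist': array([-0.10227441,  0.        ,  0.        ,  0.        ,  0.        ]), 'rvec': array([ 0.96092689,  2.45875588, -1.07097116]), 'tvec': array([ 0.39934375, -0.21720434,  1.30910057])}
top {'intrinsics': array([[542.31485238,   0.        , 276.62300011],
       [  0.        , 542.31485238, 212.60438336],
       [  0.        ,   0.        ,   1.        ]]), 'dist': array([-0.16727129,  0.        ,  0.        ,  0.        ,  0.        ]), 'rvec': array([ 2.17530628, -2.11445234,  0.16020672]), 'tvec': array([0.02278732, 0.56858207, 1.29540457])}
{'t': 0.1, 'joint_pos': array([-1.30997288e+00,  2.87144221e-01,  1.57803810e+00, -3.65954579e-05,
        1.27857314e+00, -1.50001228e-01]), 'joint_velocities': array([-0.00055739, -0.00097377, -0.00236827,  0.00087129,  0.0009602 ,
       -0.0014111 ]), 'tau': array([ 1.23830559e-03, -4.07291937e+01, -2.93698597e+01, -1.00813879e-04,
        3.40727769e-03,  4.85282087e-06]), 'tool_pos': array([ 0.26953828, -0.61860917,  0.40343625]), 'orientation': array([-3.07343125e+00, -6.40369496e-01,  2.42931310e-04]), 'force': array([-0.40663785, -0.04755468,  0.38368148]), 'wrist_torque': array([-0.03353858, -0.02600067, -0.0290794 ]), 'finger_force': 0.0, 'opening': 0.08548832384634031}
```

View pics/scene0.png

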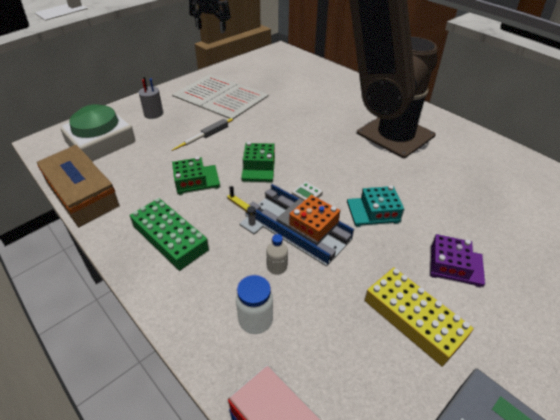

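View pics/top0.png

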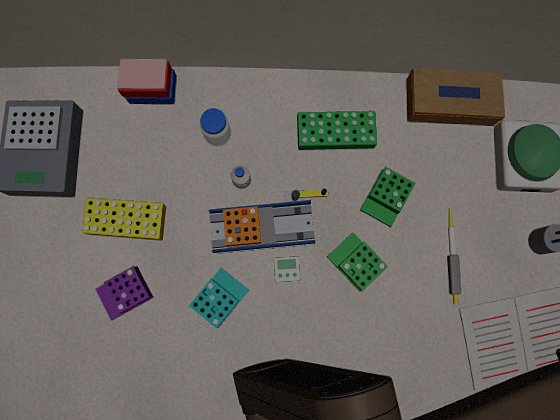

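The top view shows five rack-on-board shapes: orange (241,225) on the blue-walled station, green (388,196) and (357,262), turquoise (217,298) and purple (124,292). Only the orange one sits on the rails, with the yellow latch at (310,194), so it is the one meant. I'll measure it and confirm with one crop.

```bash
cat > h.py <<'E'
from rig import *
import cv2, numpy as np
def onplane(n,px,z):
    c=get_calibration(n); R=cv2.Rodrigues(c["rvec"])[0]; o=-R.T@c["tvec"]
    u=cv2.undistortPoints(np.array(px,float).reshape(-1,1,2),c["intrinsics"],c["dist"]).reshape(-1,2)
    d=np.c_[u,np.ones(len(u))]@R
    return o+d*((z-o[2])/d[:,2])[:,None]
def mask(im,lo,hi,roi):
    h=cv2.cvtColor(im,cv2.COLOR_RGB2HSV); m=cv2.inRange(h,lo,hi); r=np.zeros_like(m); x0,y0,x1,y1=roi
    r[y0:y1,x0:x1]=m[y0:y1,x0:x1]; return r
def rect(m,n,z,minarea=10):
    "world-plane min-area rects of blobs"
    out=[]
    for c in cv2.findContours(m,cv2.RETR_EXTERNAL,cv2.CHAIN_APPROX_NONE)[0]:
        if cv2.contourArea(c)<minarea: continue
        p=onplane(n,c.reshape(-1,2),z)[:,:2].astype(np.float32)*1000
        out.append((cv2.minAreaRect(p),c.reshape(-1,2).mean(0),p))
    return out
E
python3 - <<'E'
from h import *
im=get_image("top")
roi=(195,170,345,265)
for nm,lo,hi,z in (("blue",(100,120,40),(125,255,255),.04),("orange",(3,150,120),(16,255,255),.084),("yellow",(22,140,90),(34,255,255),.057)):
    for r,px,p in rect(mask(im,lo,hi,roi),"top",z): print(nm,px.round(1),[np.round(v,1) for v in r], cv2.boxPoints(r).round(0).tolist())
x0,y0,x1,y1=roi
cv2.imwrite("pics/crop.png",cv2.cvtColor(cv2.resize(im[y0:y1,x0:x1],None,fx=5,fy=5,interpolation=cv2.INTER_CUBIC),cv2.COLOR_RGB2BGR))
E
```

```text
blue [263.  245.7] [array([484.4,  69.8]), array([  8. , 251.6]), np.float64(7.1)] [[465.0, 194.0], [496.0, -56.0], [504.0, -55.0], [473.0, 195.0]]
blue [237.2 229.8] [array([522. , 135.1]), array([9.9, 9.9]), np.float64(2.2)] [[517.0, 140.0], [517.0, 130.0], [527.0, 130.0], [527.0, 140.0]]
blue [224.8 208.5] [array([573.9, 167. ]), array([ 5.5, 79.9]), np.float64(8.0)] [[566.0, 206.0], [577.0, 127.0], [582.0, 128.0], [571.0, 207.0]]
blue [277.1 203.9] [array([589.5,  38.2]), array([  6.1, 164.3]), np.float64(6.9)] [[577.0, 119.0], [596.0, -44.0], [602.0, -43.0], [583.0, 120.0]]
blue [239.  172.5] [array([665.4, 135.8]), array([15.4, 20.2]), np.float64(1.6)] [[657.0, 146.0], [658.0, 126.0], [673.0, 126.0], [673.0, 146.0]]
orange [241.6 223.8] [array([528.2, 122.4]), array([85.5, 82.7]), np.float64(7.0)] [[481.0, 158.0], [491.0, 76.0], [576.0, 87.0], [566.0, 169.0]]
yellow [313.8 193.3] [array([616.5, -49.1]), array([14.8, 69.8]), np.float64(5.3)] [[606.0, -15.0], [612.0, -85.0], [627.0, -83.0], [621.0, -14.0]]
```

View pics/crop.png

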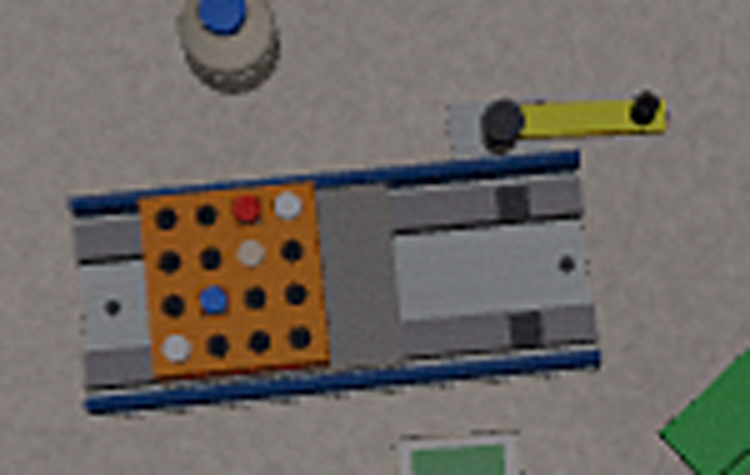

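The crop confirms the orange rack with red and blue caps, bare lip to the right and both dark notches ahead of it. The pivot (crop 503,120) and black post (crop 645,105) are on the yellow bar, which is nearly open. Measured geometry agrees with the sizes given:

- **Station:** origin about (539.4, 33.4) mm, x direction (0.123, -0.992).
- **Carrier:** x about -72 in the station frame.
- **Latch:** about 0.03 rad.

Next I shut the gripper and align the tool with the station.

Emit:
play_rows(increments=[[[0,0,0],7],[[0,0,0],14],[[0,0,0],16.4],[[0,0,0],16.4],[[0,0,0],16.4]], gripper=0, grip_force=20)

```text
t: 0.57
tool_pos: [0.2696, -0.6187, 0.4043]
orientation: [-3.135, -0.198, 0.0]
force: [0.3, 0.9, 0.5]
opening: 0.0255
finger_force: 0.0
```

```bash
cat >> h.py <<'E'
from scipy.spatial.transform import Rotation
O=np.array([539.4,33.4]); EX=np.array([.123,-.992]); EY=np.array([.992,.123])
def st():
    s=state(); p=np.array(s["tool_pos"])*1000; R=Rotation.from_rotvec(s["orientation"]).as_matrix()
    d=p[:2]-O
    print("t",s["t"],"tip sx,sy,z",(d@EX).round(1),(d@EY).round(1),(p[2]-173).round(1),"tool y vs EX deg",np.degrees(np.arctan2(R[1,1],R[0,1])-np.arctan2(EX[1],EX[0])).round(2),"F",np.round(s["force"],1),"open",s["opening"],"tilt",R[:,2].round(3))
E
python3 -c "from h import *; st()"
```

```text
t 0.5667 tip sx,sy,z 613.7 -347.9 231.3 tool y vs EX deg 0.15 F [0.3 0.9 0.5] open 0.025458796292993097 tilt [-0.     0.001 -1.   ]
```

Emit:
play_rows(increments=[[[20,-36,0],0],[[40,-72,0],0],[[60,-108,0],0],[[80,-144,0],0],[[100,-180,0],0],[[120,-216,0],0],[[140,-252,0],0],[[160,-288,0],0]])

```text
t: 1.23
tool_pos: [0.3928, -0.3112, 0.4048]
orientation: [3.135, 0.197, 0.001]
force: [1.1, -0.7, 0.6]
opening: 0.0003
finger_force: 0.0
```

Emit:
play_rows(increments=[[[20,-36,0],0],[[40,-72,0],0],[[60,-108,0],0],[[80,-144,0],0],[[100,-180,0],0],[[120,-216,0],0],[[140,-252,0],0],[[160,-288,0],0]])

```text
t: 1.9
tool_pos: [0.5157, -0.0054, 0.405]
orientation: [3.135, 0.198, 0.001]
force: [1.1, 0.6, -0.7]
opening: -0.0003
finger_force: 0.0
```

Emit:
play_rows(increments=[[[5,-34,0],0],[[10,-68,0],0],[[15,-102,0],0],[[20,-136,0],0],[[24,-170,0],0],[[28,-204,0],0],[[28,-204,0],0],[[28,-204,0],0]])

```text
t: 2.57
tool_pos: [0.5176, 0.2, 0.4046]
orientation: [3.135, 0.203, -0.0]
force: [0.1, -0.1, 1.3]
opening: -0.0002
finger_force: 0.0
```

```bash
python3 -c "from h import *; st()"
```

```text
t 2.5667 tip sx,sy,z -167.9 -1.2 231.6 tool y vs EX deg 0.33 F [ 0.1 -0.1  1.3] open -0.0001744376157416508 tilt [-0. -0. -1.]
```

Emit:
play_rows(increments=[[[1,0,35],0],[[1,0,70],0],[[1,0,105],0],[[1,0,135],0],[[1,0,160],0],[[1,0,175],0],[[1,0,181],0],[[1,0,181],0]])

```text
t: 3.23
tool_pos: [0.5185, 0.1973, 0.222]
orientation: [3.135, 0.194, -0.006]
force: [-0.3, 0.7, 0.3]
opening: -0.0001
finger_force: 0.0
```

```bash
python3 - <<'E'
from h import *
st()
for n in("top","scene"):
    im=get_image(n)
    if n=="scene": im=cv2.resize(im[160:280,210:380],None,fx=4,fy=4)
    cv2.imwrite(f"pics/{n}2.png",cv2.cvtColor(im,cv2.COLOR_RGB2BGR))
E
```

```text
t 3.2333 tip sx,sy,z -165.2 -0.5 49.0 tool y vs EX deg 0.01 F [-0.3  0.7  0.3] open -6.772098609819872e-05 tilt [-0.004 -0.001 -1.   ]
```

View pics/scene2.png

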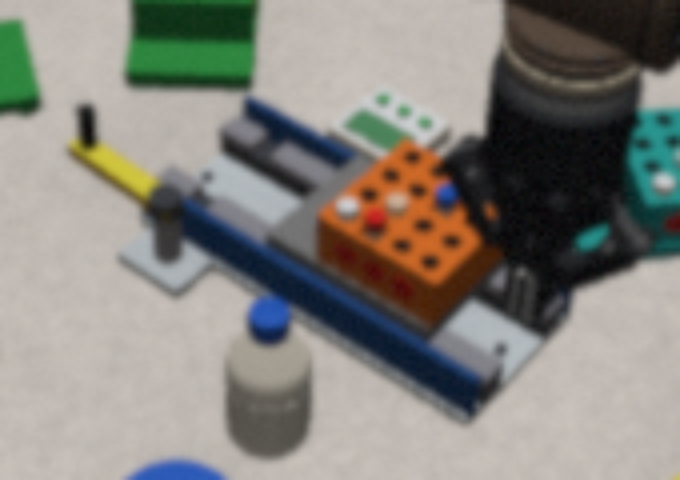

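The crop shows the shut fingertips behind the rack's rear face at about (520,290), between the walls and clear of everything. Approaching until contact.

Emit:
play_rows(increments=[[[0.5,4,0],0],[[0.5,8,0],0],[[0.5,12,0],0],[[0.5,16,0],0],[[0.5,19,0],0],[[0.5,22,0],0],[[0.5,25,0],0],[[0.5,28,0],0]])

```text
t: 4.0
tool_pos: [0.523, 0.171, 0.224]
orientation: [-3.134, -0.195, -0.001]
force: [-1.0, 4.2, 0.7]
opening: -0.0002
finger_force: 2.0
```

Emit:
play_rows(increments=[[[0,3,0],0],[[0,6,0],0],[[0,9,0],0],[[0,12,0],0],[[0,15,0],0],[[0,18,0],0],[[0,20,0],0],[[0,20,0],0]])

```text
t: 4.67
tool_pos: [0.5256, 0.1505, 0.224]
orientation: [3.135, 0.195, 0.001]
force: [0.3, 3.1, 2.4]
opening: 0.0
finger_force: 1.7
```

```bash
cat >> h.py <<'E'
def car(z=.084):
    im=get_image("top")
    for r,px,p in rect(mask(im,(3,150,120),(16,255,255),(195,170,345,265)),"top",z,60):
        q=np.c_[(p-O)@EX,(p-O)@EY]; print("orange sx",np.percentile(q[:,0],[1,99]).round(1),"sy",np.percentile(q[:,1],[1,99]).round(1),"carrier x",(np.percentile(q[:,0],99)-24).round(1))
    return im
E
python3 -c "
from h import *
st();im=car();cv2.imwrite('pics/t3.png',cv2.cvtColor(cv2.resize(im[170:270,195:345],None,fx=5,fy=5),cv2.COLOR_RGB2BGR))"
```

```text
t 4.6667 tip sx,sy,z -117.9 0.7 51.0 tool y vs EX deg 0.05 F [0.3 3.1 2.4] open 2.8938720947287742e-05 tilt [ 0. -0. -1.]
orange sx [-71.9 -21.9] sy [-41.7  42.6] carrier x -45.9
```

View pics/t3.png

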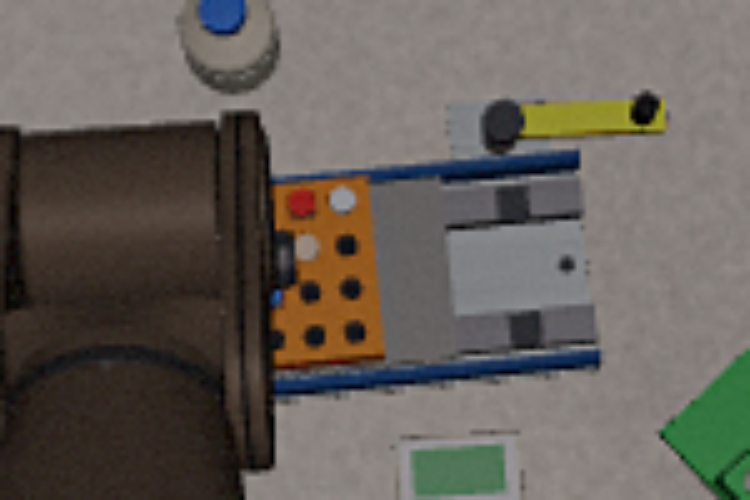

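The rack is sliding straight, with carrier x about -46 and push force about 3 to 4 N. Continuing, then slowing.

Emit:
play_rows(increments=[[[-0.5,3,0],0],[[-0.5,6,0],0],[[-0.5,9,0],0],[[-0.5,12,0],0],[[-0.5,15,0],0],[[-0.5,18,0],0],[[-0.5,21,0],0],[[-0.5,24,0],0]])

```text
t: 5.38
tool_pos: [0.5279, 0.1271, 0.2239]
orientation: [-3.135, -0.195, -0.0]
force: [-1.0, 5.1, 4.7]
opening: -0.0001
finger_force: 2.8
```

Emit:
play_rows(increments=[[[0,2,0],0],[[0,4,0],0],[[0,6,0],0],[[0,8,0],0],[[0,10,0],0],[[0,12,0],0],[[0,13,0],0],[[0,13,0],0]])

```text
t: 6.05
tool_pos: [0.5296, 0.1141, 0.2239]
orientation: [-3.135, -0.195, -0.0]
force: [-0.1, 4.9, 3.9]
opening: 0.0002
finger_force: 2.4
```

```bash
python3 -c "
from h import *
st();car()"
```

```text
t 6.05 tip sx,sy,z -81.3 0.2 50.9 tool y vs EX deg 0.06 F [-0.1  4.9  3.9] open 0.00016594982353911462 tilt [ 0.  0. -1.]
orange sx [-33.5  14.6] sy [-42.   42.5] carrier x -9.4
```

Emit:
play_rows(increments=[[[0,0.8,0],0],[[0,1.6,0],0],[[0,2.4,0],0],[[0,3.2,0],0],[[0,4,0],0],[[0,4.8,0],0],[[0,5.5,0],0],[[0,5.5,0],0]])

```text
t: 6.77
tool_pos: [0.5302, 0.1088, 0.2238]
orientation: [-3.135, -0.195, 0.0]
force: [-1.4, 4.4, 3.5]
opening: -0.0
finger_force: 2.6
```

Emit:
play_rows(increments=[[[0,0.6,0],0],[[0,1.2,0],0],[[0,1.8,0],0],[[0,2.4,0],0],[[0,2.4,0],0]])

```text
t: 7.18
tool_pos: [0.5303, 0.1062, 0.2233]
orientation: [-3.136, -0.195, 0.002]
force: [-0.5, 3.9, 1.1]
opening: 0.0
finger_force: 1.8
```

```bash
python3 -c "
from h import *
st();car();car(.078)"
```

```text
t 7.1833 tip sx,sy,z -73.3 -0.1 50.3 tool y vs EX deg 0.06 F [-0.5  3.9  1.1] open 4.8206101494489644e-05 tilt [-0.001 -0.    -1.   ]
orange sx [-24.1  22.1] sy [-43.1  41.2] carrier x -1.9
orange sx [-24.1  22.3] sy [-42.5  42.4] carrier x -1.7
```

Signs of a drop: the vertical force changed, and the apparent sy shift matches a lower rack. I'll probe with small steps, since a dropped board must resist.

Emit:
play_rows(increments=[[[0,0.5,0],0],[[0,1,0],0],[[0,1.5,0],0],[[0,1.5,0],0]])

```text
t: 7.62
tool_pos: [0.5305, 0.1046, 0.2234]
orientation: [3.135, 0.195, -0.001]
force: [-1.4, 2.4, -0.8]
opening: 0.0001
finger_force: 1.0
```

Emit:
play_rows(increments=[[[0,0.5,0],0],[[0,1,0],0],[[0,1,0],0]])

```text
t: 7.87
tool_pos: [0.5307, 0.1037, 0.2235]
orientation: [-3.135, -0.195, 0.001]
force: [-0.4, 2.4, -1.2]
opening: 0.0001
finger_force: 1.2
```

```bash
python3 -c "
from h import *
st();car();car(.078)"
```

```text
t 7.8667 tip sx,sy,z -70.9 0.0 50.5 tool y vs EX deg 0.06 F [-0.4  2.4 -1.2] open 9.572118041801629e-05 tilt [-0.001  0.    -1.   ]
orange sx [-21.9  24.7] sy [-43.1  41.4] carrier x 0.7
orange sx [-21.9  24.9] sy [-42.5  42.2] carrier x 0.9
```

```bash
cat >> h.py <<'E'
def cap(top,scene,lo=(0,170,90),hi=(2,255,255)):
    P=[]
    for n,im,roi in(("top",top,(195,200,345,250)),("scene",scene,(250,170,350,250))):
        h=cv2.cvtColor(im,cv2.COLOR_RGB2HSV); m=mask(im,lo,hi,roi)|mask(im,(174,170,90),(180,255,255),roi)
        k,l,s,c=cv2.connectedComponentsWithStats(m); P.append([(c[i].round(1).tolist(),int(s[i,4])) for i in range(1,k) if s[i,4]>3])
    return P
E
python3 - <<'E'
from h import *
rd=lambda f: cv2.cvtColor(cv2.imread(f),cv2.COLOR_BGR2RGB)
t1=get_image("top");s1=get_image("scene")
print(cap(rd("pics/top0.png"),rd("pics/scene0.png"))); print(cap(t1,s1))
a=cv2.resize(s1[170:270,220:360],None,fx=5,fy=5,interpolation=cv2.INTER_CUBIC)
cv2.imwrite("pics/s4.png",cv2.cvtColor(a,cv2.COLOR_RGB2BGR))
E
```

```text
[[([243.8, 211.4], 16)], [([303.1, 214.6], 11)]]
[[([274.5, 209.4], 17)], [([278.7, 201.9], 7)]]
```

View pics/s4.png

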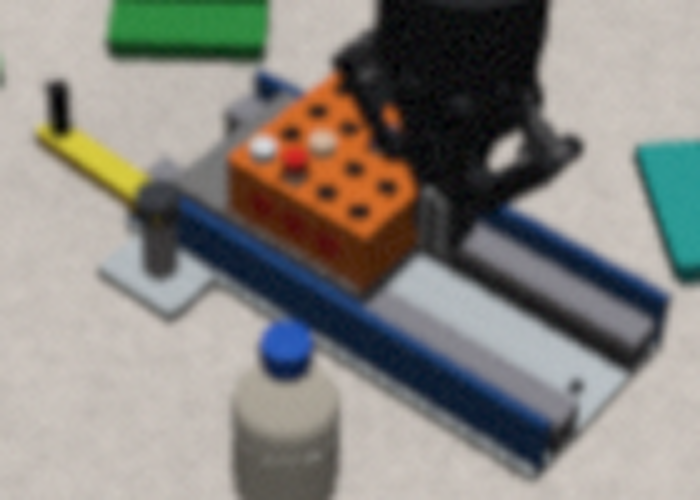

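The picture shows the rack low against the blue wall, its rear bottom corner at crop (360,292), close to the wall top. I'll check the height from the red cap across two views.

```bash
python3 - <<'E'
from h import *
def tri(a,b):
    P=[];u=[]
    for n,p in(("top",a),("scene",b)):
        c=get_calibration(n);P.append(np.c_[cv2.Rodrigues(c["rvec"])[0],c["tvec"]])
        u.append(cv2.undistortPoints(np.array([[p]],float),c["intrinsics"],c["dist"]).reshape(2,1))
    X=cv2.triangulatePoints(P[0],P[1],*u).ravel();X=X[:3]/X[3]*1000;d=X[:2]-O
    return (d@EX).round(1),(d@EY).round(1),X[2].round(1)
print(tri((243.8,211.4),(303.1,214.6)));print(tri((274.5,209.4),(278.7,201.9)))
E
```

```text
(np.float64(-80.0), np.float64(31.7), np.float64(92.2))
(np.float64(-7.1), np.float64(30.3), np.float64(86.4))
```

The cap fell 5.8 mm and moved 73 mm along the rails, so the carrier has dropped and sits at x of about +1. Backing off, lifting, and moving over beyond the latch post.

Emit:
play_rows(increments=[[[0,-3,0],0],[[0,-8,0],0],[[0,-14,0],0],[[0,-16,-20],0],[[0,-16,-50],0],[[0,-16,-80],0],[[0,-16,-110],0],[[0,-16,-110],0]])

```text
t: 8.73
tool_pos: [0.5309, 0.1203, 0.3416]
orientation: [3.135, 0.197, 0.022]
force: [1.7, 0.2, 1.3]
opening: 0.0
finger_force: 0.0
```

Emit:
play_rows(increments=[[[15,31,0],0],[[30,62,0],0],[[45,93,0],0],[[60,124,0],0],[[75,155,0],0],[[90,186,0],0],[[102,203,0],0],[[102,203,0],0]])

```text
t: 9.4
tool_pos: [0.6571, -0.0723, 0.3337]
orientation: [3.134, 0.19, 0.003]
force: [-1.3, -0.7, -0.2]
opening: 0.0
finger_force: 0.0
```

```bash
python3 -c "
from h import *
st();im=car(.078);print(state()['joint_pos'].round(2));
for r,px,p in rect(mask(im,(22,140,90),(34,255,255),(280,170,345,265)),'top',.057):
    q=(p-O); print('latch sx',(q@EX).min(),(q@EX).max(),r)
cv2.imwrite('pics/t5.png',cv2.cvtColor(cv2.resize(im[150:270,195:375],None,fx=4,fy=4),cv2.COLOR_RGB2BGR))"
```

```text
t 9.4 tip sx,sy,z 119.4 103.7 160.7 tool y vs EX deg -0.13 F [-1.3 -0.7 -0.2] open 3.097424787321353e-05 tilt [ 0.002 -0.002 -1.   ]
orange sx [-58.   23.9] sy [-43.3  42.3] carrier x -0.1
[-0.26  0.32  1.67 -0.    1.15  1.19]
```

View pics/t5.png

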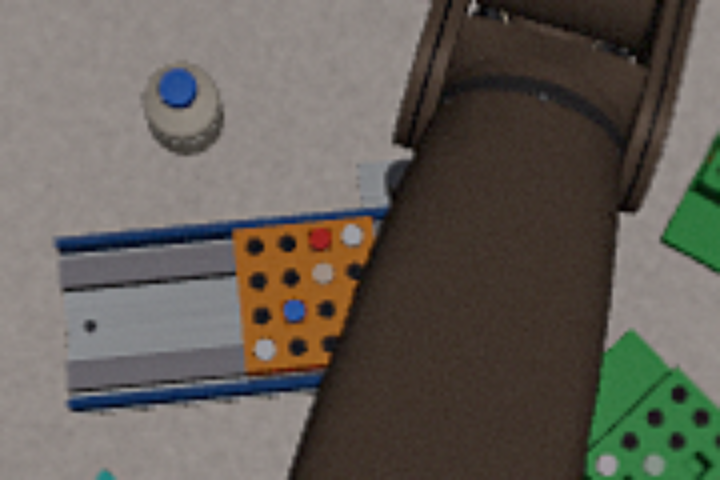

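The picture shows the carrier in place (orange front edge about crop (370,225)) and the arm over the latch, with nothing disturbed. Joint 6 lacks room for +90°, so I turn -90° first and then follow the latch round with +90°.

Emit:
play_rows(increments=[[[-1,-1,0],-7],[[-2,-2,0],-14],[[-2,-3,0],-21],[[-2,-3,0],-28],[[-2,-3,0],-35],[[-2,-3,0],-42],[[-2,-3,0],-49],[[-2,-3,0],-56]])

```text
t: 10.12
tool_pos: [0.6523, -0.0646, 0.3334]
orientation: [-2.67, -1.654, 0.001]
force: [-0.1, -0.3, -0.3]
opening: 0.0001
finger_force: 0.0
```

Emit:
play_rows(increments=[[[0,0,0],-7],[[0,0,0],-14],[[0,0,0],-21],[[0,0,0],-28],[[0,0,0],-34],[[0,0,0],-34],[[0,0,0],-34]])

```text
t: 10.7
tool_pos: [0.6525, -0.0651, 0.3336]
orientation: [-2.08, -2.353, 0.0]
force: [0.3, 0.4, 0.5]
opening: 0.0001
finger_force: 0.0
```

Emit:
play_rows(increments=[[[0,0,15],0],[[0,0,35],0],[[0,0,55],0],[[0,0,75],0],[[0,0,88],0],[[0,0,93],0],[[0,0,93],0],[[0,0,93],0]])

```text
t: 11.37
tool_pos: [0.6532, -0.0662, 0.2413]
orientation: [2.079, 2.354, 0.001]
force: [-0.3, -0.7, 0.0]
opening: -0.0002
finger_force: 0.0
```

```bash
python3 - <<'E'
from h import *
st(); print(state()['joint_pos'].round(2))
im=get_image("scene");cv2.imwrite('pics/s6.png',cv2.cvtColor(cv2.resize(im[120:260,190:350],None,fx=4,fy=4),cv2.COLOR_RGB2BGR))
E
```

```text
t 11.3667 tip sx,sy,z 112.8 100.6 68.3 tool y vs EX deg 90.04 F [-0.3 -0.7  0. ] open -0.00017645765071125415 tilt [ 0.001 -0.    -1.   ]
[-0.26  0.42  1.73 -0.    1.   -0.38]
```

View pics/s6.png

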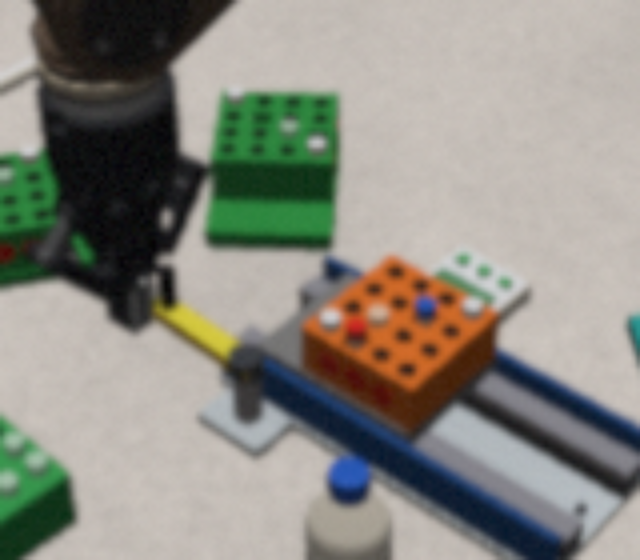

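The fingertip stands on the far side of the post at crop (165,285), and both tubes are in the rack. Computing the arc in tool axes.

```bash
python3 - <<'E'
from h import *
def C(d): f=np.radians(d); return np.array([48+68*np.cos(f)+18*np.sin(f),68-68*np.sin(f)+18*np.cos(f)])
p=np.array([112.8,100.6]); a=0
for seq in ([0,4,8,12,16,20,24,28],[32,36,40,44,48,52,56,60],[63,66,69,72,75,78,81,84],[86,88,90]):
    f=np.radians(a); tx=np.array([-np.cos(f),np.sin(f)]); ty=np.array([np.sin(f),np.cos(f)])
    print(a,[[[round(float((C(d)-p)@tx)),round(float((C(d)-p)@ty)),0],d-a] for d in seq]); a=seq[-1]; p=C(a)
E
```

```text
0 [[[-3, -15, 0], 0], [[-4, -19, 0], 4], [[-5, -24, 0], 8], [[-5, -29, 0], 12], [[-6, -34, 0], 16], [[-5, -39, 0], 20], [[-5, -44, 0], 24], [[-4, -49, 0], 28]]
28 [[[-1, -5, 0], 4], [[-2, -10, 0], 8], [[-2, -15, 0], 12], [[-2, -19, 0], 16], [[-2, -24, 0], 20], [[-1, -29, 0], 24], [[0, -34, 0], 28], [[1, -39, 0], 32]]
60 [[[-1, -4, 0], 3], [[-2, -7, 0], 6], [[-2, -11, 0], 9], [[-2, -15, 0], 12], [[-2, -18, 0], 15], [[-2, -22, 0], 18], [[-2, -26, 0], 21], [[-1, -29, 0], 24]]
84 [[[-1, -2, 0], 2], [[-1, -5, 0], 4], [[-2, -7, 0], 6]]
```

Emit:
play_rows(increments=[[[-3,-15,0],0],[[-4,-19,0],4],[[-5,-24,0],8],[[-5,-29,0],12],[[-6,-34,0],16],[[-5,-39,0],20],[[-5,-44,0],24],[[-4,-49,0],28]])

```text
t: 12.08
tool_pos: [0.6055, -0.0767, 0.2431]
orientation: [2.588, 1.775, 0.005]
force: [0.9, 0.0, 0.3]
opening: 0.0006
finger_force: 0.4
```

Emit:
play_rows(increments=[[[-1,-5,0],4],[[-2,-10,0],8],[[-2,-15,0],12],[[-2,-19,0],16],[[-2,-24,0],20],[[-1,-29,0],24],[[0,-34,0],28],[[1,-39,0],32]])

```text
t: 12.75
tool_pos: [0.5695, -0.0618, 0.2431]
orientation: [2.977, 0.993, 0.007]
force: [0.8, -0.8, 0.2]
opening: -0.0002
finger_force: 0.4
```

```bash
python3 - <<'E'
from h import *
st()
im=get_image("scene");cv2.imwrite('pics/s7.png',cv2.cvtColor(cv2.resize(im[120:260,190:350],None,fx=4,fy=4),cv2.COLOR_RGB2BGR))
E
```

```text
t 12.75 tip sx,sy,z 98.2 18.1 70.1 tool y vs EX deg 29.84 F [ 0.8 -0.8  0.2] open -0.00016634014657358 tilt [ 0.005 -0.002 -1.   ]
```

View pics/s7.png

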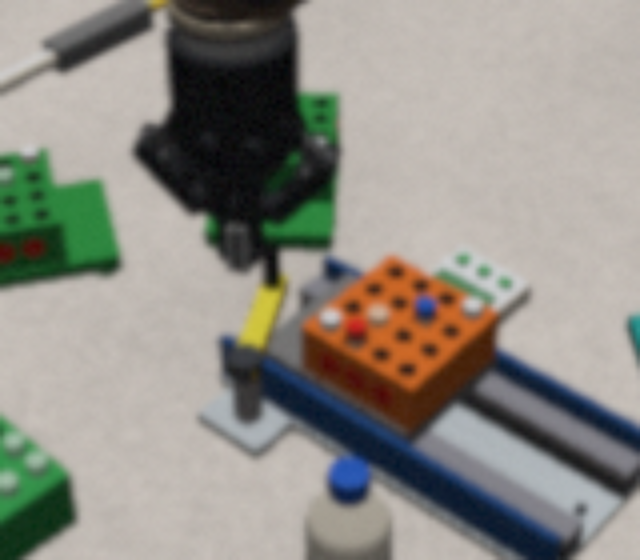

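The latch swings with the finger: the bar now points to crop (272,260), about 60°, and the carrier is unmoved. Continuing.

Emit:
play_rows(increments=[[[-1,-4,0],3],[[-2,-7,0],6],[[-2,-11,0],9],[[-2,-15,0],12],[[-2,-18,0],15],[[-2,-22,0],18],[[-2,-26,0],21],[[-1,-29,0],24]])

```text
t: 13.47
tool_pos: [0.551, -0.0392, 0.2424]
orientation: [3.12, 0.357, 0.004]
force: [-0.1, -0.4, 0.9]
opening: -0.0
finger_force: 0.4
```

Emit:
play_rows(increments=[[[-1,-2,0],2],[[-1,-4,0],4],[[-1,-6,0],6],[[-1,-7,0],6],[[-1,-7,0],6]])

```text
t: 13.88
tool_pos: [0.5486, -0.0335, 0.2424]
orientation: [3.131, 0.2, 0.004]
force: [-1.1, -5.1, 0.6]
opening: -0.0003
finger_force: 2.7
```

```bash
python3 -c "
from h import *
st()"
```

```text
t 13.8833 tip sx,sy,z 67.5 0.9 69.4 tool y vs EX deg 0.24 F [-1.1 -5.1  0.6] open -0.00030782625787267013 tilt [ 0.003 -0.004 -1.   ]
```

The force rises to about 5 N at the end stop, with the post at about 90°. A little firmer, then back off and lift.

Emit:
play_rows(increments=[[[0,-0.5,0],0],[[0,-1,0],0],[[0,-1,0],0],[[0,-1,0],0]])

```text
t: 14.22
tool_pos: [0.5485, -0.0332, 0.2424]
orientation: [3.13, 0.2, 0.004]
force: [-0.6, -7.1, -1.3]
opening: -0.0
finger_force: 3.8
```

Emit:
play_rows(increments=[[[0,4,0],0],[[0,12,0],0],[[0,22,0],0],[[0,30,0],0],[[0,30,-20],0],[[0,35,-50],0],[[0,45,-80],0],[[0,60,-110],0]])

```text
t: 14.88
tool_pos: [0.555, -0.0912, 0.3516]
orientation: [-3.134, -0.197, 0.001]
force: [0.4, -0.4, -0.5]
opening: 0.0001
finger_force: 0.0
```

Emit:
play_rows(increments=[[[0,35,0],0],[[0,70,0],0],[[0,105,0],0],[[0,140,0],0],[[0,175,0],0],[[0,200,0],0],[[0,200,0],0],[[0,200,0],0]])

```text
t: 15.55
tool_pos: [0.5797, -0.2914, 0.3504]
orientation: [-3.135, -0.191, 0.0]
force: [0.1, 0.3, 0.0]
opening: -0.0002
finger_force: 0.0
```

```bash
python3 - <<'E'
from h import *
st(); im=car(.078)
for r,px,p in rect(mask(im,(22,140,90),(34,255,255),(250,170,345,265)),'top',.057): 
    q=np.c_[(p-O)@EX,(p-O)@EY]; print('latch',[np.round(v,1) for v in r],q.min(0).round(1),q.max(0).round(1))
cv2.imwrite('pics/t8.png',cv2.cvtColor(cv2.resize(im[120:300,185:425],None,fx=3,fy=3),cv2.COLOR_RGB2BGR))
E
```

```text
t 15.55 tip sx,sy,z 327.1 0.0 177.4 tool y vs EX deg -0.08 F [0.1 0.3 0. ] open -0.00016979328509450479 tilt [-0.     0.001 -1.   ]
orange sx [-57.9  24.7] sy [-43.3  42.4] carrier x 0.7
latch [array([569.6, -10.6]), array([71. , 15.4]), np.float64(7.2)] [ 39.6 -10.9] [55.1 60.1]
```

View pics/t8.png

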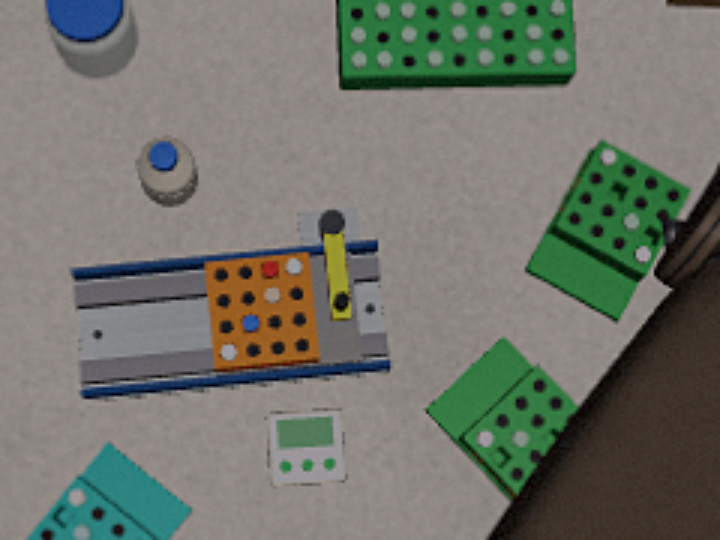

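The bar lies across the lip (crop 335,225 to 342,305) at 7.2°, parallel to station y at 7.1°, so it is at the stop. The carrier is at x of about 0.7, both tubes stand, the other things are unmoved, and the robot is clear.

```bash
python3 -c "
from rig import *
print(close_job())"
```

```text
the job is handed in; nothing more can be done
None
```

I handed the job in: the carrier is in the notches (about 0.7 mm from seated), the yellow latch is swung round to its end stop, and both tubes are in the rack; I saw nothing else moved, but no verdict came back.

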